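Cover the open pot on the packing turntable

ROBOT

A 7-joint arm with a two-finger parallel gripper is mounted at the origin on the work surface. World frame = base frame: x ahead of the robot, y to its left, z up, the work surface at z = 0. Lengths are in m, angles in rad, forces in N, time in s.
With the tool pointing down it reaches from about 0.425 to 0.975 m from the base axis. Payload 16.7 kg.
Tool frame: the origin (TCP) lies midway between the tips of the shut fingers; the grasp point (between the pads) lies 19 mm behind it (env.grip_depth is the distance from the TCP to the grasp point, in m); z points along the fingers, y is the line along which they close (so a half turn about z gives the same grasp; the last joint's range is limited). The gripper opens to 85 mm and grips with 20 to 120 N. Pads are 22 mm wide; open, the fingers measure 114 mm over their backs; the gripper's body (76 mm by 85 mm) begins 54 mm behind the grasp point. The pads swing forward as they close: fully open they stand 13 mm farther back than shut.
Start: joints at [-1.331, 0.426, 0.074, 1.606, -0.034, 1.111, -0.067], TCP at [0.256, 0.625, 0.201] pointing down, gripper open.
Joint ranges: [-2.85, 2.85], [-0.5, 2.14], [-1.23, 1.37], [0.21, 2.46], [-1.02, 4.16], [0.16, 2.05], [-2.73, 2.73]. Speed limits (rad/s): [1.89, 1.89, 2.39, 2.39, 3.01, 3.01, 3.01].

INTERFACE

Orientations are given as a rotation vector (axis times angle).
In Python, from station import telemetry, eyes, order, env gives the robot as it stands.
- The arm moves only by the tool jog_arm, never from a script. Its argument "steps" is a list of rows, each a list of 7 numbers: the shift along the tool's x, y, z in m, then the turn, a rotation vector about the tool's x, y, z in degrees, then the gripper's target within -1 to 1 (fully open at 1, half-way at 0, shut at -1). A call has 1 to 10 rows; each row is the pose to reach, as a shift and turn from the pose commanded when the call began, along the tool's axes at that moment; what a row does not reach only later rows make up. A row lasts 1/8 s, in which the tool goes at most 62.5 mm and 10.7 degrees, less where a joint would pass 70% of its speed; a pose out of reach is approached as far as the arm can. A call with a gripper value outside its range is refused whole. The fingers move at their own pace and stop on an object; "squeeze" is the grip in N (left out, the last holds). Time passes only in rows, so rows that repeat a pose let the fingers close. It gives the time, the measured TCP pose, the force, the opening and the grip force at its end, in the units of the state.
- telemetry.sense(): the state, without advancing time (a new reading comes with each control period).
- eyes.grab_frame(name): name is "scene" or "top" or "wrist"; returns a dict with "pixels" (400x640x3 uint8, red, green, blue), "depth" (400x640 float32, m along the optical axis (not along the pixel's ray), 0 where there is no reading), "intrinsics" (3x3 intrinsics, pixels), "T" (4x4, takes a point from camera to world coordinates). Camera axes: x right, y up, looking along -z (the intrinsics and any distortion apply to the point x, -y, -z); pixel columns grow to the right and rows downward; lengths in m; the calibration is good to about 2 mm. A picture is of the moment at which its call begins.
- order.hand_in(): hands the job in; it is judged then, once.
The state is a dict: "time": time; "joints": joint angles; "qvel": joint speeds; "joint_torque": joint torques, N m; "tcp_pos": TCP position; "orientation": TCP orientation; "contact_force": force on the tool from outside, world axes, zero at the start; "torque": the same for the moment, N m; "opening": finger opening in m; "grasp_force": force on a finger pad.
Only numpy, scipy, OpenCV 4.12 (cv2) and the standard library are available. Lean on these libraries where they do the work, as an engineer would, in place of code of your own. Each camera call takes 0.05 s, during which the arm holds its last target. There are 200 camera calls.

TASK

One of the pots on the packing turntable has no lid. First turn the table by its crossbar, one click left or right, so that the open pot stops at the front place, by the upright tab nearest you; then take the lid that fits from the table top and set it down on that pot (do not drop it) so that it sits flat and centred, fully down on the rim. Keep the pots upright in their bays, leave the lid that is too small and everything else on the table where they are.

Things in the scene. Friction and masses are not known exactly. Their poses are not given: they have to be found in the camera images.
- carousel: fixed grey base of the turntable; origin on the turning axis at the work surface; its -x axis points to the front place, marked by an upright tab 50 mm wide, 45 mm high, 262 mm from the axis. On it turns a grey platter 480 mm across, top at 35 mm, with 5 bays 72 degrees (1.2566 rad) apart, centred 130 mm from the axis; 12 mm high studs hold each pot's foot with 3 mm play
- platter (a joint): angle of the platter about the vertical axis (rad), counter-clockwise from above positive; starts at 0. Ball detents at -1.2566, 0 and 1.2566; stops just beyond. A detent draws it in within about 0.06 rad; turning takes under 0.6 N m
- crossbar (a point): centre of the black crossbar on top of the platter's central column, which turns with the platter: 100 mm long, 18 mm wide, 26 mm high; this point is 13 mm below its top, 194 mm above the work surface. Its length lies along this point's x axis (towards the front place when the platter is at 0)
- station (a point): the front place: centre of the bay position next to the upright tab, at the height of the platter's top; fixed to the base, does not turn. At the start a covered pot stands there
- open_pot: the open steel pot without a lid, 90 mm high, 104 mm wide at the foot and 116 mm at the rim, wall 4 mm, 0.5 kg; origin at the centre of its underside. At the start it stands in the bay 72 degrees to the left or to the right of the front place
- covered_pot_a: steel pot of the same size with its lid clipped on for good (top of lid 94 mm, 28 mm black knob up to 126 mm above its underside; lid 128 mm wide), 0.6 kg, standing in a bay of the turntable; origin at the centre of its underside. At the start in the bay on the other side of the front place from the open pot
- covered_pot_b: steel pot of the same size with its lid clipped on for good (top of lid 94 mm, 28 mm black knob up to 126 mm above its underside; lid 128 mm wide), 0.6 kg, standing in a bay of the turntable; origin at the centre of its underside. At the start at the front place
- covered_pot_c: steel pot of the same size with its lid clipped on for good (top of lid 94 mm, 28 mm black knob up to 126 mm above its underside; lid 128 mm wide), 0.6 kg, standing in a bay of the turntable; origin at the centre of its underside. At the start in one of the two far bays
- lid: the steel lid that fits, on the work surface, knob up: disc 128 mm wide, 4 mm thick; under it a centring lip 10 mm deep, 101 mm wide at the disc, 88 mm at its lower edge; on it a black knob 28 mm wide, 32 mm high; 0.2 kg. Origin at the centre of the lip's lower edge: disc top 14 mm, knob top 46 mm above it. Fully down, its origin is 80 mm above the open pot's origin
- small_lid: a similar round lid that is too small, 92 mm wide, with the same knob; origin at the centre of the lip's lower edge. It lies on the work surface on the other side from the lid that fits; to be left alone
- knife: boning knife lying on the table, black handle, 275 mm long; origin near its middle; bystander
- honing_steel: honing steel with black handle lying on the table, 330 mm long, 24 mm high; origin near its middle; bystander
- bowl: steel bowl 130 mm wide, 60 mm high; origin at the centre of its underside; bystander
- scrub_brush: white hand brush lying on the table; origin near its middle; bystander
Mind the look-alikes: they are no part of the job. What is shaped like the lid but turquoise is not meant.

How it is judged:
On the way, in this order (a step that is already met when the one before it is completed fails the run):
1. the open pot, still uncovered, stands at the front place, upright, with the platter at rest in its detent (horizontal distance between open_pot and station below 0.015 m and angle between open_pot's own z axis and vertical below 0.06 rad and velocity of joint platter between -0.1 and 0.1 rad/s and horizontal distance between lid and open_pot above 0.1 m), for 0.2 s.
2. the lid is lowered by hand onto the pot: still held within 12 mm of fully down and 10 mm of centred (horizontal distance between lid and open_pot below 0.01 m and z of lid in the frame of open_pot below 0.092 m and contact force between the fingers and lid above 0.5 N), for 0.02 s.
At the end, for the whole second after the job is handed in: The open pot stands upright at the front place (within 15 mm), the platter at rest; the fitting lid lies on it, centred within 6 mm, within 3 mm of fully down, level within 0.06 rad and at rest; the covered pots stand upright in their bays; the small lid and the bystanders are where they were (horizontal distance between open_pot and station below 0.015 m and angle between each of open_pot, lid, covered_pot_a, covered_pot_b, covered_pot_c's own z axis and vertical below 0.06 rad and horizontal distance between lid and open_pot below 0.006 m and z of lid in the frame of open_pot between 0.076 and 0.083 m and linear speed of lid below 0.02 m/s and velocity of joint platter between -0.05 and 0.05 rad/s and z of each of open_pot, covered_pot_a, covered_pot_b, covered_pot_c in the frame of carousel below 0.042 m and horizontal distance between each of covered_pot_a, covered_pot_b, covered_pot_c and carousel below 0.145 m); the robot touches nothing.
It fails at once if a pot is tipped by more than 0.3 rad (angle between any of open_pot, covered_pot_a, covered_pot_b, covered_pot_c's own z axis and vertical above 0.3 rad).
It fails at once if the small lid is moved by more than 30 mm (distance of small_lid from where it was at the start of the episode above 0.03 m).
It fails at once if a bystander is moved by more than 40 mm (distance of any of knife, honing_steel, bowl, scrub_brush from where it was at the start of the episode above 0.04 m).
It also fails if it takes over 53 s, if anything falls off the work surface, if the arm or the gripper's body presses on something with over 40 N, if the wrist force passes 120 N, or if a joint passes its speed limit or range.

## Working session

There is one attempt and no reset: what is moved stays moved. The work goes in short steps, Python scripts to look and compute and a tool call to move; the robot and the scene stay as the last step left them, time stands still between calls to the robot, and variables do not carry over. Pictures are saved under pics/ and viewed, at most 10 in all, crops included, and the job is handed in when it is done.

Besides the shell and the picture viewer there is one more tool, called as name([rows], argument=value, ...), one row to a line, values as JSON. jog_arm: Moves the arm, as the interface text tells. Its arguments: {"type":"object","properties":{"steps":{"type":"array"},"squeeze":{"type":"number"}},"required":["steps"]}

```bash
ls; mkdir -p pics; cat > h.py <<'E'
import numpy as np, cv2
from station import telemetry, eyes, order, env
from scipy.spatial.transform import Rotation as R
def grab(n,save=None):
    f=eyes.grab_frame(n)
    if save: cv2.imwrite('pics/'+save,cv2.cvtColor(f['pixels'],cv2.COLOR_RGB2BGR))
    np.savez('/tmp/'+n,**{k:np.asarray(v) for k,v in f.items()})
    return f
def cloud(f):
    K=f['intrinsics'];d=f['depth'];v,u=np.indices(d.shape)
    P=np.stack([(u-K[0,2])/K[0,0]*d,-(v-K[1,2])/K[1,1]*d,-d],-1)
    return P@f['T'][:3,:3].T+f['T'][:3,3]
E
python3 - <<'E'
from h import *
grab('scene','scene.png');f=grab('top','top.png')
print(telemetry.sense(),f['T'],f['intrinsics'])
E
```

```text
pics
{'time': 0.1, 'joints': array([-1.33148368,  0.42665205,  0.07384776,  1.60652736, -0.03413087,
        1.11080613, -0.06712226]), 'qvel': array([-0.00036249, -0.00030881,  0.00029341, -0.00166478, -0.00138138,
        0.00015087,  0.00036789]), 'joint_torque': array([ 7.37357594e-03, -9.51528454e+01,  3.77168879e+00, -4.64396417e+01,
        1.98879844e-02,  6.64641397e-03,  6.08811024e-05]), 'tcp_pos': array([0.25574828, 0.62424552, 0.200299  ]), 'orientation': array([-6.06968536e-01, -3.08222529e+00,  1.76102907e-03]), 'contact_force': array([ 0.50313104, -1.03365428, -0.34454352]), 'torque': array([-0.00556908,  0.03884389, -0.01321436]), 'grasp_force': 0.0, 'opening': 0.08547768457552739} [[-0.02101413  0.98993241 -0.13997222  0.33379054]
 [-0.99977496 -0.02040022  0.00581944 -0.01078852]
 [ 0.00290538  0.14006301  0.99013833  1.42581448]
 [ 0.          0.          0.          1.        ]] [[459.71851562   0.         325.29555057]
 [  0.         459.71851562 201.26614155]
 [  0.           0.           1.        ]]
```

View pics/top.png

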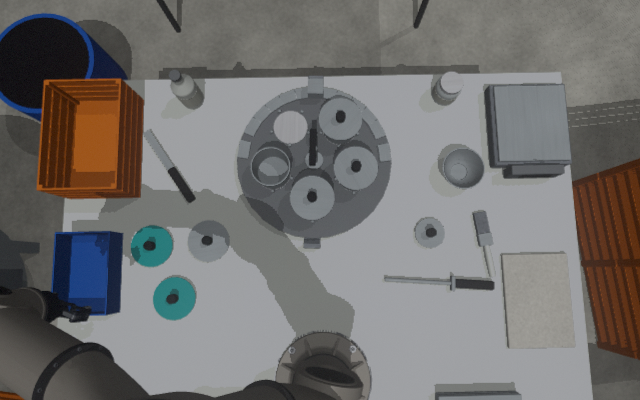

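View pics/scene.png

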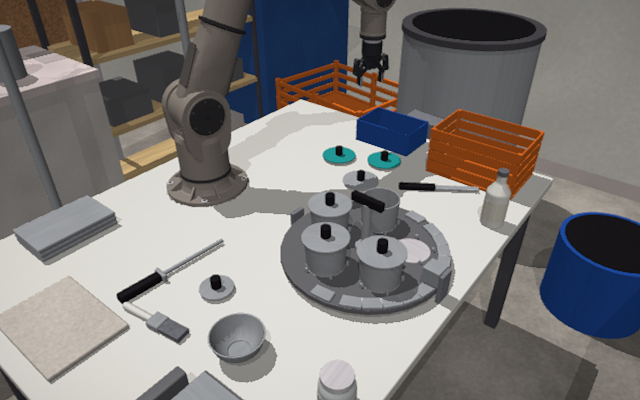

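The top view has four lid candidates: (207,240) is grey and large, (430,232) is grey and small, and (150,245) and (173,297) are turquoise. I choose (207,240). The open pot is in the left bay at (271,167), the crossbar is at (313,143) and the knife lies near (170,165).

```bash
python3 - <<'E'
from h import *
f=dict(np.load('/tmp/top.npz'));P=cloud(f)
d=f['pixels'].astype(int);
def sel(u0,u1,v0,v1,z0,z1):
    Q=P[v0:v1,u0:u1].reshape(-1,3);m=(Q[:,2]>z0)&(Q[:,2]<z1);return Q[m]
def rep(n,Q,):
    r=cv2.minAreaRect(Q[:,:2].astype(np.float32)*1000);print(n,len(Q),Q.mean(0).round(4),Q[:,2].max().round(3),r)
rep('bar',sel(295,330,115,175,.195,.22))
rep('lid disc',sel(180,236,212,268,.008,.025))
rep('lid knob',sel(190,225,222,258,.035,.06))
rep('pot rim',sel(245,297,140,195,.115,.14))
for n,(u,v) in dict(front=(312,197),right=(356,167),fr=(340,118)).items():
    rep(n,sel(u-15,u+15,v-15,v+15,.15,.175))
rep('small',sel(410,450,212,255,.008,.025))
for n,(u,v) in dict(knife=(180,184),tab=(312,243)).items(): print(n,P[v,u])
I=cv2.cvtColor(f['pixels'],cv2.COLOR_RGB2BGR)[200:330,110:260]
cv2.imwrite('pics/crop.png',cv2.resize(I,None,fx=4,fy=4))
s=telemetry.sense();print(R.from_rotvec(s['orientation']).as_matrix().round(4))
E
```

```text
bar 238 [0.6572 0.0139 0.2058] 0.212 ((658.4236450195312, 13.977093696594238), (17.541053771972656, 99.48571014404297), 86.82820892333984)
lid disc 1234 [0.4185 0.3409 0.0138] 0.023 ((421.5385437011719, 337.576416015625), (128.80770874023438, 166.26243591308594), 10.67507553100586)
lid knob 73 [0.4193 0.34   0.0452] 0.052 ((419.32586669921875, 340.3004150390625), (25.883920669555664, 25.03282356262207), 14.759005546569824)
pot rim 266 [0.6121 0.1276 0.1242] 0.133 ((616.2252197265625, 119.75103759765625), (157.51161193847656, 114.30958557128906), 68.74661254882812)
front 80 [0.528  0.0196 0.1598] 0.165 ((528.4841918945312, 19.897720336914062), (25.802024841308594, 25.70597267150879), 43.47209930419922)
right 80 [ 0.6125 -0.1073  0.1596] 0.165 ((612.6875, -108.04219818115234), (25.384492874145508, 26.14124870300293), 86.94867706298828)
fr 78 [ 0.759  -0.0667  0.1594] 0.166 ((760.4246826171875, -66.13528442382812), (25.866907119750977, 25.408872604370117), 41.09888458251953)
small 597 [ 0.4284 -0.3373  0.0135] 0.024 ((423.50689697265625, -345.2035217285156), (107.4969482421875, 89.92324829101562), 48.7825927734375)
knife [0.59611599 0.43080748 0.01880584]
tab [0.40358533 0.02354569 0.04549032]
[[-9.253e-01  3.791e-01 -4.000e-04]
 [ 3.791e-01  9.253e-01 -1.100e-03]
 [-0.000e+00 -1.100e-03 -1.000e+00]]
```

View pics/crop.png

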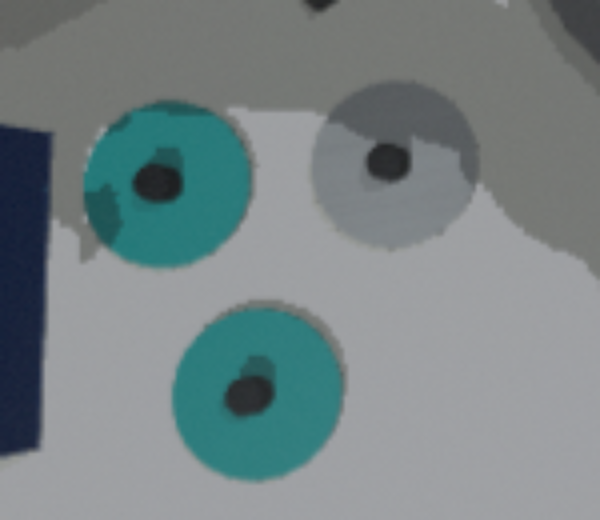

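The crop confirms it: the grey lid with its knob at crop (388,162) is about 128 mm wide and fits, and both turquoise lids are decoys.

```bash
cat > go.py <<'E'
import sys; from h import *
x,y,z,yaw=map(float,sys.argv[1:5]); s=telemetry.sense()
M=R.from_rotvec(s['orientation']); c,w=np.cos(np.radians(yaw)),np.sin(np.radians(yaw))
T=R.from_matrix([[c,w,0],[w,-c,0],[0,0,-1]])
print((M.inv().apply(np.array([x,y,z])-s['tcp_pos'])).round(4),(M.inv()*T).as_rotvec(degrees=True).round(2), s['time'],s['tcp_pos'].round(4))
E
python3 go.py .45 .33 .29 77.7; python3 go.py .658 .0139 .25 77.7
```

```text
[-0.2913 -0.1987 -0.0895] [-5.000e-02  5.000e-02  8.002e+01] 0.1 [0.2557 0.6242 0.2003]
[-0.6036 -0.4123 -0.0492] [-5.000e-02  5.000e-02  8.002e+01] 0.1 [0.2557 0.6242 0.2003]
```

jog_arm([
  [-0.015, -0.01, -0.03, 0, 0, 8, 1],
  [-0.045, -0.03, -0.06, 0, 0, 16, 1],
  [-0.08, -0.055, -0.09, 0, 0, 24, 1],
  [-0.116, -0.08, -0.09, 0, 0, 32, 1],
  [-0.152, -0.104, -0.09, 0, 0, 40, 1],
  [-0.188, -0.128, -0.09, 0, 0, 48, 1],
  [-0.22, -0.15, -0.09, 0, 0, 56, 1],
  [-0.25, -0.17, -0.09, 0, 0, 64, 1],
  [-0.27, -0.185, -0.09, 0, 0, 72, 1],
  [-0.291, -0.199, -0.09, 0, 0, 80, 1],
])

```text
time: 1.35
tcp_pos: [0.45, 0.3291, 0.2907]
orientation: [-2.451, -1.965, 0.001]
contact_force: [-0.4, 0.8, 0.5]
opening: 0.0858
grasp_force: 0.0
```

```bash
python3 go.py .658 .0139 .25 -2.7
```

```text
[-0.2625  0.2716  0.0407] [-0.000e+00  3.000e-02  8.015e+01] 1.35 [0.45   0.3291 0.2907]
```

jog_arm([
  [-0.018, 0.019, 0, 0, 0, 8, 1],
  [-0.045, 0.047, 0, 0, 0, 16, 1],
  [-0.075, 0.078, 0, 0, 0, 24, 1],
  [-0.106, 0.11, 0, 0, 0, 32, 1],
  [-0.137, 0.142, 0, 0, 0, 40, 1],
  [-0.168, 0.174, 0, 0, 0, 48, 1],
  [-0.2, 0.206, 0, 0, 0, 56, 1],
  [-0.23, 0.238, 0.01, 0, 0, 64, 1],
  [-0.25, 0.259, 0.02, 0, 0, 72, 1],
  [-0.2625, 0.2715, 0.03, 0, 0, 80, 1],
])

```text
time: 2.6
tcp_pos: [0.6596, 0.0142, 0.2602]
orientation: [3.14, -0.072, -0.001]
contact_force: [0.1, 0.8, 0.1]
opening: 0.0854
grasp_force: 0.0
```

```bash
python3 - <<'E'
from h import *
grab('wrist','wrist.png')
f=dict(np.load('/tmp/wrist.npz'));P=cloud(f);m=(P[...,2]>.195)&(P[...,2]<.217)&(abs(P[...,0]-.658)<.08)&(abs(P[...,1]-.014)<.08)
Q=P[m];print(len(Q),Q.mean(0),cv2.minAreaRect(Q[:,:2].astype(np.float32)*1000)); print(telemetry.sense()['joints'])
E
python3 go.py .658 .0139 .178 -2.7
```

```text
2561 [0.66289196 0.01442582 0.20708367] ((659.6701049804688, 14.613800048828125), (17.88217544555664, 98.74288177490234), 87.25057983398438)
[-0.69290579  0.45499805  0.81402339  1.60659669 -0.3435802   1.23192913
 -1.43885129]
[-0.0015 -0.0013  0.0808] [ 0.11  0.09 -0.42] 2.65 [0.6595 0.0127 0.2588]
```

View pics/wrist.png

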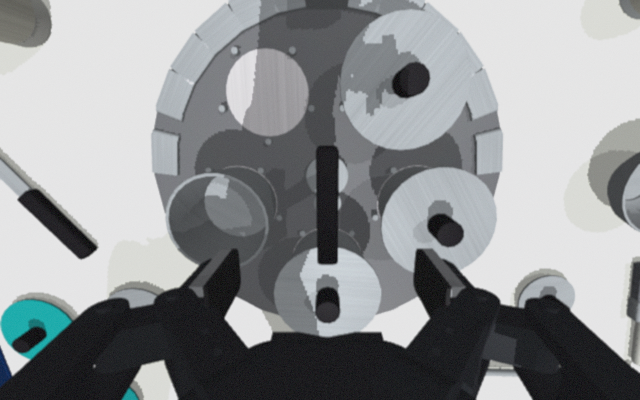

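The wrist view shows the crossbar along the tool's x axis at (327,205), midway between the fingers. The open pot is on the left at (217,220).

jog_arm([
  [0, -0.001, 0.02, 0, 0, -0.4, 1],
  [0, -0.001, 0.045, 0, 0, -0.4, 1],
  [0, -0.001, 0.07, 0, 0, -0.4, 1],
  [0, -0.001, 0.081, 0, 0, -0.4, 1],
  [0, -0.001, 0.081, 0, 0, -0.4, -1],
  [0, -0.001, 0.081, 0, 0, -0.4, -1],
  [0, -0.001, 0.081, 0, 0, -0.4, -1],
  [0, -0.001, 0.081, 0, 0, -0.4, -1],
  [0, -0.001, 0.081, 0, 0, -0.4, -1],
  [0, -0.001, 0.081, 0, 0, -0.4, -1],
], squeeze=40)

```text
time: 3.9
tcp_pos: [0.6592, 0.0169, 0.18]
orientation: [-3.141, 0.051, -0.0]
contact_force: [0.3, 0.6, -0.3]
opening: 0.0
grasp_force: 0.0
```

```bash
python3 - <<'E'
from h import *
grab('wrist','wrist2.png');f=grab('scene','scene2.png')
cv2.imwrite('pics/s2.png',cv2.resize(cv2.cvtColor(f['pixels'],cv2.COLOR_RGB2BGR)[120:320,250:500],None,fx=3,fy=3))
s=telemetry.sense();print(s['tcp_pos'],s['opening'],s['grasp_force'],s['contact_force'],s['torque'],env.grip_depth)
E
```

```text
[0.65919972 0.01688363 0.17989992] -6.95397459172568e-05 0.0 [0.24779215 1.12667254 0.99816017] [ 0.07308437 -0.01603663 -0.04436007] 0.0187
```

View pics/s2.png

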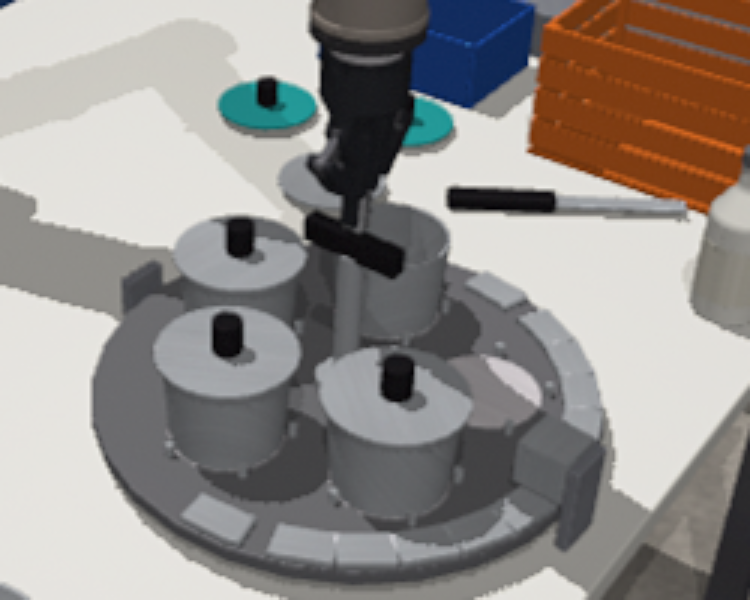

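The scene crop shows the fingers just behind the crossbar at (355,215). It is unclear whether they straddle the bar, so I'm checking the wrist view.

View pics/wrist2.png

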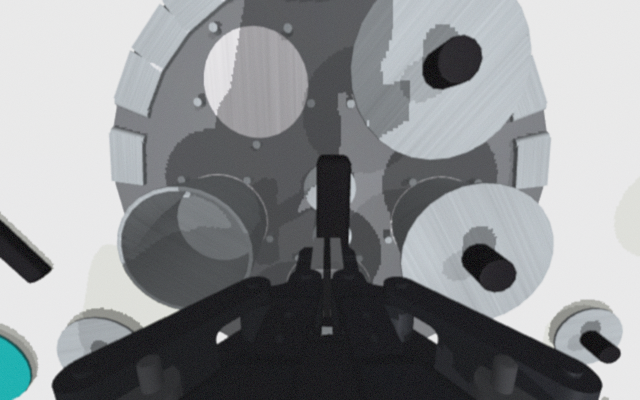

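The wrist view has the bar's far half at (333,195), ending at row 240 where the fingers begin. I'll use depth to settle where the bar is relative to the fingers.

```bash
python3 - <<'E'
from h import *
f=dict(np.load('/tmp/wrist.npz'));P=cloud(f)
for v in range(160,330,10): print(v,[tuple((P[v,u]*1000).astype(int)) for u in (305,327,335,350)])
print(f['T'].round(3))
f=dict(np.load('/tmp/scene.npz'));P=cloud(f)
m=(P[...,2]>.17)&(P[...,2]<.24)&(abs(P[...,0]-.658)<.07)&(abs(P[...,1]-.014)<.06)
for z in np.arange(.17,.24,.01):
  Q=P[m&(abs(P[...,2]-z-.005)<.005)]; print(z.round(2),len(Q),(Q.min(0)*1000).astype(int),(Q.max(0)*1000).astype(int)) if len(Q) else 0
E
```

```text
160 [(np.int64(688), np.int64(40), np.int64(35)), (np.int64(707), np.int64(15), np.int64(207)), (np.int64(707), np.int64(11), np.int64(207)), (np.int64(686), np.int64(-8), np.int64(35))]
170 [(np.int64(677), np.int64(40), np.int64(35)), (np.int64(702), np.int64(15), np.int64(207)), (np.int64(702), np.int64(11), np.int64(207)), (np.int64(702), np.int64(4), np.int64(204))]
180 [(np.int64(668), np.int64(40), np.int64(47)), (np.int64(697), np.int64(16), np.int64(208)), (np.int64(697), np.int64(11), np.int64(207)), (np.int64(696), np.int64(4), np.int64(204))]
190 [(np.int64(657), np.int64(40), np.int64(47)), (np.int64(692), np.int64(16), np.int64(207)), (np.int64(692), np.int64(12), np.int64(208)), (np.int64(691), np.int64(4), np.int64(204))]
200 [(np.int64(643), np.int64(42), np.int64(35)), (np.int64(687), np.int64(16), np.int64(206)), (np.int64(687), np.int64(12), np.int64(207)), (np.int64(645), np.int64(-7), np.int64(47))]
210 [(np.int64(632), np.int64(43), np.int64(36)), (np.int64(682), np.int64(16), np.int64(209)), (np.int64(681), np.int64(12), np.int64(207)), (np.int64(630), np.int6
[... 1767 characters left out ...]
int64(650), np.int64(17), np.int64(248)), (np.int64(658), np.int64(14), np.int64(259)), (np.int64(675), np.int64(10), np.int64(283))]
320 [(np.int64(675), np.int64(22), np.int64(287)), (np.int64(614), np.int64(18), np.int64(206)), (np.int64(653), np.int64(14), np.int64(259)), (np.int64(676), np.int64(10), np.int64(289))]
[[-0.033  0.964  0.263  0.725]
 [-0.999 -0.032 -0.009  0.015]
 [-0.    -0.263  0.965  0.354]
 [ 0.     0.     0.     1.   ]]
0.17 26 [649   0 170] [670  13 179]
0.18 77 [611   0 180] [710  14 189]
0.19 109 [610   0 190] [709  19 199]
0.2 192 [608   1 200] [710  22 209]
0.21 20 [615   4 210] [696  19 219]
0.22 33 [651   0 220] [671  31 229]
0.23 39 [649   2 230] [670  25 239]
```

jog_arm([
  [0, 0.002, 0, 0, 0, -3, -1],
  [0, 0.002, 0, 0, 0, -6, -1],
  [0, 0.002, 0, 0, 0, -10, -1],
  [0, 0.002, 0, 0, 0, -10, -1],
])

```text
time: 4.5
tcp_pos: [0.6591, 0.0148, 0.1799]
orientation: [-3.134, -0.222, 0.0]
contact_force: [-0.7, 0.8, -0.3]
opening: -0.0001
grasp_force: 0.0
```

```bash
python3 - <<'E'
from h import *
f=grab('wrist');P=cloud(f);m=(P[...,2]>.2)&(P[...,2]<.212)&(abs(P[...,0]-.658)<.06)&(abs(P[...,1]-.014)<.06)
print(cv2.minAreaRect(P[m][:,:2].astype(np.float32)*1000))
s=telemetry.sense();print(s['tcp_pos'],s['opening'],s['grasp_force'],s['contact_force'],s['torque'])
f=grab('top');P=cloud(f);Q=P[115:175,295:335].reshape(-1,3)
for (u,v) in [(271,167),(312,197),(356,167)]: 
  W=P[v-25:v+25,u-30:u+25].reshape(-1,3);W=W[(W[:,2]>.15)&(W[:,2]<.175)];print(W.mean(0),len(W))
I=cv2.cvtColor(np.load('/tmp/wrist.npz')['pixels'],cv2.COLOR_RGB2BGR)[130:350,230:430]
cv2.imwrite('pics/w3.png',cv2.convertScaleAbs(cv2.resize(I,None,fx=2.7,fy=2.7,interpolation=cv2.INTER_CUBIC),alpha=2.5,beta=20))
E
```

```text
((659.5507202148438, 14.546085357666016), (18.12546157836914, 98.88555908203125), 87.43687438964844)
[0.65916266 0.01475494 0.17994207] -0.00017452986604788665 0.0 [-0.29217935 -0.2123159  -0.47986353] [ 0.02057022 -0.0573361   0.04531304]
[nan nan nan] 0
[0.52634753 0.01061674 0.15915   ] 19
[ 0.61243816 -0.10723552  0.16042943] 79<stdin>:7: RuntimeWarning: Mean of empty slice.
  ret = um.true_divide(
```

View pics/w3.png

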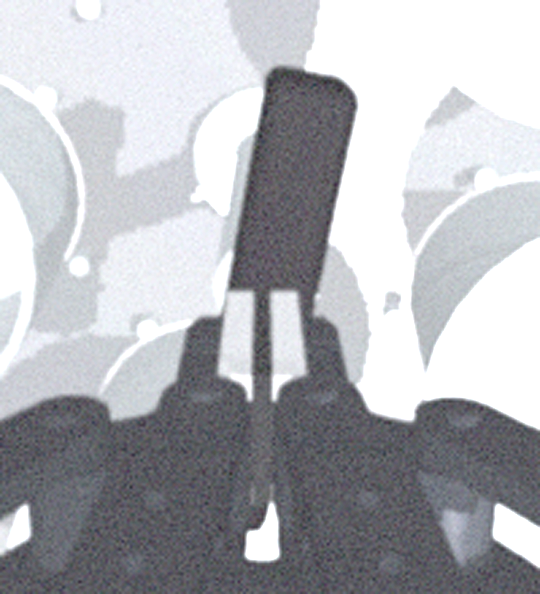

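The enlarged crop shows the shut pads at (262,330) lying on top of the bar rather than around it. The bar did not turn, so the tips sit about 30 mm higher than the reported TCP. I'll raise the tool and measure the real tip height.

jog_arm([
  [0, 0, -0.02, 0, 0, 5, -1],
  [0, 0, -0.04, 0, 0, 10, -1],
  [0, 0, -0.05, 0, 0, 10, -1],
  [0, 0, -0.05, 0, 0, 10, -1],
])

```text
time: 5.1
tcp_pos: [0.6594, 0.015, 0.2302]
orientation: [-3.141, 0.049, -0.001]
contact_force: [-0.3, -0.3, -0.5]
opening: 0.0001
grasp_force: 0.0
```

```bash
python3 - <<'E'
from h import *
f=grab('scene');P=cloud(f);s=telemetry.sense();t=s['tcp_pos'];print(t,R.from_rotvec(s['orientation']).as_matrix()[:,2])
m=(abs(P[...,0]-t[0])<.06)&(abs(P[...,1]-t[1])<.05)
for z in np.arange(.2,.30,.006):
  Q=P[m&(abs(P[...,2]-z-.003)<.003)]; print(z.round(3),len(Q),(Q.min(0)*1000).astype(int),(Q.max(0)*1000).astype(int)) if len(Q) else print(z,0)
I=cv2.cvtColor(f['pixels'],cv2.COLOR_RGB2BGR)[110:250,290:440]
cv2.imwrite('pics/s4.png',cv2.convertScaleAbs(cv2.resize(I,None,fx=4,fy=4,interpolation=cv2.INTER_CUBIC),alpha=1.8,beta=20))
E
```

```text
[0.65903128 0.01502795 0.2295517 ] [-1.88012683e-04  8.48831492e-05 -9.99999979e-01]
0.2 84 [610   0 200] [709  25 205]
0.206 125 [611   2 206] [709  24 211]
0.21200000000000002 0
0.21800000000000003 0
0.22400000000000003 0
0.23000000000000004 0
0.23600000000000004 0
0.24200000000000005 0
0.24800000000000005 0
0.254 1 [649  13 259] [649  13 259]
0.26 7 [649   8 261] [668  17 264]
0.266 11 [652   1 266] [671  22 271]
0.272 24 [651   0 272] [670  19 277]
0.278 20 [653   0 278] [669  27 283]
0.284 21 [652   0 284] [670  28 289]
0.29 22 [650   0 290] [670  23 295]
0.296 13 [656   0 296] [671  23 300]
```

View pics/s4.png

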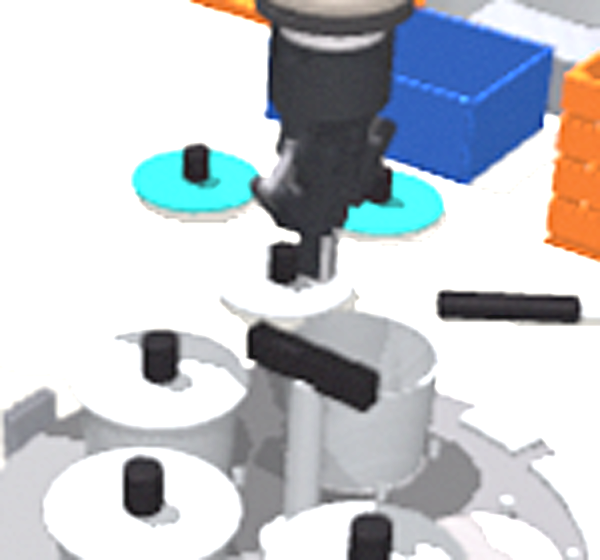

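The fingers end at crop (318,280), which depth puts at z≈0.260 while the TCP reads 0.2295. The real tips are therefore 30 mm above the reported TCP, and I'll correct for that. Opening, then lowering around the bar.

jog_arm([
  [0, 0, 0, 0, 0, 0, 1],
  [0, 0, 0, 0, 0, 0, 1],
  [0, 0, 0, 0, 0, 0, 1],
  [0, 0, 0.02, 0, 0, 0, 1],
  [0, 0, 0.045, 0, 0, 0, 1],
  [0, 0, 0.065, 0, 0, 0, 1],
  [0, 0, 0.08, 0, 0, 0, 1],
  [0, 0, 0.08, 0, 0, 0, -1],
  [0, 0, 0.08, 0, 0, 0, -1],
  [0, 0, 0.08, 0, 0, 0, -1],
], squeeze=40)

```text
time: 6.4
tcp_pos: [0.6596, 0.0148, 0.1507]
orientation: [-3.141, 0.052, -0.002]
contact_force: [0.3, 0.5, 0.4]
opening: 0.032
grasp_force: 0.0
```

jog_arm([
  [0, 0, 0, 0, 0, 0, -1],
  [0, 0, 0, 0, 0, 0, -1],
  [0, 0, 0, 0, 0, 0, -1],
])

```text
time: 6.78
tcp_pos: [0.6595, 0.0139, 0.1509]
orientation: [3.141, -0.053, 0.002]
contact_force: [-1.6, -2.8, 5.5]
opening: 0.0205
grasp_force: 38.9
```

The bar is gripped. Turning 72° counter-clockwise, seen from above.

jog_arm([
  [0, 0, 0, 0, 0, -2, -1],
  [0, 0, 0, 0, 0, -5, -1],
  [0, 0, 0, 0, 0, -9, -1],
  [0, 0, 0, 0, 0, -14, -1],
  [0, 0, 0, 0, 0, -19, -1],
  [0, 0, 0, 0, 0, -24, -1],
  [0, 0, 0, 0, 0, -29, -1],
  [0, 0, 0, 0, 0, -33, -1],
  [0, 0, 0, 0, 0, -36, -1],
  [0, 0, 0, 0, 0, -38, -1],
])

```text
time: 8.02
tcp_pos: [0.6608, 0.0148, 0.1508]
orientation: [2.985, 0.976, 0.005]
contact_force: [1.1, -5.8, -2.3]
opening: 0.0205
grasp_force: 39.5
```

jog_arm([
  [0, 0, 0, 0, 0, -3, -1],
  [0, 0, 0, 0, 0, -7, -1],
  [0, 0, 0, 0, 0, -12, -1],
  [0, 0, 0, 0, 0, -17, -1],
  [0, 0, 0, 0, 0, -22, -1],
  [0, 0, 0, 0, 0, -27, -1],
  [0, 0, 0, 0, 0, -31, -1],
  [0, 0, 0, 0, 0, -33, -1],
  [0, 0, 0, 0, 0, -34, -1],
  [0, 0, 0, 0, 0, -34, -1],
])

```text
time: 9.28
tcp_pos: [0.6598, 0.0147, 0.1506]
orientation: [2.572, 1.803, 0.002]
contact_force: [3.6, -1.2, 5.8]
opening: 0.0207
grasp_force: 40.9
```

```bash
python3 - <<'E'
from h import *
s=telemetry.sense();M=R.from_rotvec(s['orientation']).as_matrix();print(s['tcp_pos'],np.degrees(np.arctan2(M[1,0],M[0,0])),s['joints'],s['torque'],s['opening'])
f=grab('wrist');P=cloud(f)
m=(P[...,2]>.2)&(P[...,2]<.212)&(abs(P[...,0]-.658)<.06)&(abs(P[...,1]-.014)<.06)
print(cv2.minAreaRect(P[m][:,:2].astype(np.float32)*1000))
E
```

```text
[0.65977448 0.01469411 0.15058724] 70.07852817514505 [-0.44015363  0.47535648  0.43683605  1.7095533  -0.23117726  1.00643976
 -0.26938799] [-0.30111447 -0.6918544   0.0067981 ] 0.020678868347642793
((662.5568237304688, 22.9822998046875), (80.86880493164062, 43.02547073364258), 43.12331008911133)
```

jog_arm([
  [0, 0, 0, 0, 0, 0, 0],
  [0, 0, 0, 0, 0, 0, 1],
  [0, 0, 0, 0, 0, 0, 1],
  [0, 0, 0, 0, 0, 0, 1],
  [0, 0, -0.03, 0, 0, 0, 1],
  [0, 0, -0.07, 0, 0, 0, 1],
  [0, 0, -0.11, 0, 0, 0, 1],
  [0, 0, -0.13, 0, 0, 0, 1],
])

```text
time: 10.32
tcp_pos: [0.6597, 0.0148, 0.2823]
orientation: [2.571, 1.804, 0.003]
contact_force: [0.1, 1.2, -1.1]
opening: 0.0854
grasp_force: 0.0
```

```bash
python3 - <<'E'
from h import *
f=grab('wrist');P=cloud(f)
m=(P[...,2]>.2)&(P[...,2]<.212)&(abs(P[...,0]-.658)<.06)&(abs(P[...,1]-.014)<.06)
print('bar',cv2.minAreaRect(P[m][:,:2].astype(np.float32)*1000))
for n in('wrist','scene'):
  f=grab(n) if n!='wrist' else f;P=cloud(f)
  m=(P[...,2]>.119)&(P[...,2]<.1275)&(np.hypot(P[...,0]-.529,P[...,1]-.02)<.066)&(np.hypot(P[...,0]-.529,P[...,1]-.02)>.044)
  Q=P[m][:,:2]
  if len(Q)>20:
    A=np.c_[2*Q,np.ones(len(Q))];a=np.linalg.lstsq(A,(Q**2).sum(1),rcond=None)[0];print(n,len(Q),a[:2],np.sqrt(a[2]+a[0]**2+a[1]**2),cv2.minAreaRect(Q.astype(np.float32)*1000))
E
python3 go.py .419 .340 .16 70; python3 go.py .419 .340 .30 90
```

```text
bar ((658.8623657226562, 15.207756042480469), (99.22179412841797, 17.98583221435547), 63.02668380737305)
wrist 721 [0.53116924 0.0345692 ] 0.05525918722582468 ((529.6300048828125, 29.17870330810547), (91.60037231445312, 115.4149169921875), 81.58615112304688)
scene 134 [0.53033161 0.03165583] 0.055002315334051595 ((528.7378540039062, 30.011398315429688), (105.06684875488281, 115.10978698730469), 38.96602249145508)
[ 0.2236 -0.3377  0.1217] [ 0.17 -0.1   0.11] 10.425 [0.6601 0.0148 0.2823]
[ 0.2238 -0.3373 -0.0183] [  0.19  -0.07 -19.89] 10.425 [0.6601 0.0148 0.2823]
```

The bar stopped at 63° instead of 69.5°, because it gave way in the light grip. I'll grip it again harder and finish the turn.

jog_arm([
  [0, 0, 0.03, 0, 0, 4, 1],
  [0, 0, 0.07, 0, 0, 7, 1],
  [0, 0, 0.11, 0, 0, 7, 1],
  [0, 0, 0.131, 0, 0, 7, 1],
  [0, 0, 0.131, 0, 0, 7, 1],
  [0, 0, 0.131, 0, 0, 7, -1],
  [0, 0, 0.131, 0, 0, 7, -1],
  [0, 0, 0.131, 0, 0, 7, -1],
  [0, 0, 0.131, 0, 0, 7, -1],
  [0, 0, 0.131, 0, 0, 7, -1],
], squeeze=110)

```text
time: 11.68
tcp_pos: [0.66, 0.0147, 0.1501]
orientation: [2.676, 1.644, 0.003]
contact_force: [-0.2, -0.9, 8.2]
opening: 0.0173
grasp_force: 107.8
```

jog_arm([
  [0, 0, 0, 0, 0, 0, -1],
  [0, 0, 0, 0, 0, -2, -1],
  [0, 0, 0, 0, 0, -4, -1],
  [0, 0, 0, 0, 0, -6, -1],
  [0, 0, 0, 0, 0, -8, -1],
  [0, 0, 0, 0, 0, -8, -1],
])

```text
time: 12.42
tcp_pos: [0.6599, 0.0147, 0.1502]
orientation: [2.555, 1.827, 0.003]
contact_force: [-1.0, -0.2, 8.6]
opening: 0.0171
grasp_force: 107.9
```

```bash
cat > chk.py <<'E'
from h import *
s=telemetry.sense();M=R.from_rotvec(s['orientation']).as_matrix();print(s['time'],s['tcp_pos'],'yaw',np.degrees(np.arctan2(M[1,0],M[0,0])),s['torque'],s['opening'])
for n in ('top','scene'):
  P=cloud(grab(n))
  k=(P[...,2]>.15)&(P[...,2]<.175)
  for a in (105.5,249.5,321.5):
    c=np.array([.659,.0145])+.13*np.array([np.cos(np.radians(a)),np.sin(np.radians(a))])
    Q=P[k&(np.hypot(P[...,0]-c[0],P[...,1]-c[1])<.03)]
    if len(Q)>10: r=cv2.minEnclosingCircle(Q[:,:2].astype(np.float32)*1000);print(n,a,len(Q),r,np.degrees(np.arctan2(r[0][1]/1000-.0145,r[0][0]/1000-.659))%360)
E
python3 chk.py
```

```text
12.425 [0.65985687 0.01472534 0.15016066] yaw 71.1315621400794 [-0.0457026   0.23143629 -0.29799577] 0.017065836545139285
top 249.5 80 ((614.3050537109375, -108.3538589477539), 13.90478229522705) 250.00831979704247
top 321.5 71 ((760.0032348632812, -65.68602752685547), 13.866082191467285) 321.554092457819
scene 249.5 93 ((615.743408203125, -108.89743041992188), 14.637198448181152) 250.68204101305014
scene 321.5 99 ((762.1786499023438, -67.01526641845703), 14.783668518066406) 321.68985132080496
```

The platter is now within 1° of the detent. Releasing, then on to the lid with one look from above it.

jog_arm([
  [0, 0, 0, 0, 0, 0, 0],
  [0, 0, 0, 0, 0, 0, 1],
  [0, 0, 0, 0, 0, 0, 1],
  [0, 0, 0, 0, 0, 0, 1],
  [0, 0, -0.03, 0, 0, 0, 1],
  [0, 0, -0.07, 0, 0, 0, 1],
  [0, 0, -0.11, 0, 0, 0, 1],
  [0, 0, -0.13, 0, 0, 0, 1],
])

```text
time: 13.52
tcp_pos: [0.6597, 0.0148, 0.2813]
orientation: [2.555, 1.826, 0.003]
contact_force: [0.4, -0.7, -0.5]
opening: 0.0855
grasp_force: 0.0
```

```bash
python3 chk.py; python3 - <<'E'
from h import *
f=grab('wrist');P=cloud(f)
m=(P[...,2]>.2)&(P[...,2]<.212)&(abs(P[...,0]-.658)<.06)&(abs(P[...,1]-.014)<.06)
print('bar',cv2.minAreaRect(P[m][:,:2].astype(np.float32)*1000))
E
python3 go.py .42 .340 .15 90
```

```text
13.525 [0.65972946 0.01477585 0.28127126] yaw 71.11390595365631 [-0.00132161 -0.02222463 -0.00175637] 0.08550894345251288
top 249.5 80 ((612.5081176757812, -107.31160736083984), 14.089905738830566) 249.10962585733404
top 321.5 80 ((758.951904296875, -66.76573181152344), 14.469301223754883) 320.8872210568353
scene 249.5 92 ((613.8099365234375, -107.96722412109375), 16.60818862915039) 249.7460801029602
scene 321.5 98 ((759.9535522460938, -67.78972625732422), 15.359469413757324) 320.81567565214897
bar ((658.8179321289062, 15.161781311035156), (99.28363037109375, 17.992847442626953), 69.2611083984375)
[ 0.23   -0.332   0.1294] [  0.08  -0.03 -18.88] 13.675 [0.6595 0.0149 0.2796]
```

jog_arm([
  [0.015, -0.02, 0, 0, 0, 0, 1],
  [0.04, -0.055, 0, 0, 0, 0, 1],
  [0.07, -0.1, 0, 0, 0, 0, 1],
  [0.1, -0.145, 0, 0, 0, 0, 1],
  [0.13, -0.19, 0.01, 0, 0, 0, 1],
  [0.16, -0.235, 0.03, 0, 0, 0, 1],
  [0.19, -0.275, 0.06, 0, 0, 0, 1],
  [0.215, -0.31, 0.09, 0, 0, 0, 1],
  [0.23, -0.332, 0.11, 0, 0, 0, 1],
  [0.23, -0.332, 0.12, 0, 0, 0, 1],
], squeeze=40)

```text
time: 14.92
tcp_pos: [0.4171, 0.3408, 0.1566]
orientation: [2.552, 1.831, -0.005]
contact_force: [-0.3, -0.9, -0.7]
opening: 0.0854
grasp_force: 0.0
```

```bash
python3 - <<'E'
from h import *
f=grab('wrist','wl.png');P=cloud(f)
m=(P[...,2]>.04)&(P[...,2]<.051)&(np.hypot(P[...,0]-.419,P[...,1]-.34)<.03)
Q=P[m];print(len(Q),Q.mean(0),cv2.minEnclosingCircle(Q[:,:2].astype(np.float32)*1000))
m=(P[...,2]>.01)&(P[...,2]<.018)&(np.hypot(P[...,0]-.419,P[...,1]-.34)<.1);Q=P[m];print(len(Q),cv2.minEnclosingCircle(Q[:,:2].astype(np.float32)*1000))
E
python3 go.py .42 .340 -.005 71.1
```

```text
579 [0.41905322 0.34379309 0.04617042] ((418.9481506347656, 343.04083251953125), 13.934409141540527)
9500 ((418.69989013671875, 342.9391174316406), 63.982444763183594)
[0.0017 0.002  0.1611] [-0.08  0.19  0.12] 14.975 [0.4179 0.3394 0.1561]
```

View pics/wl.png

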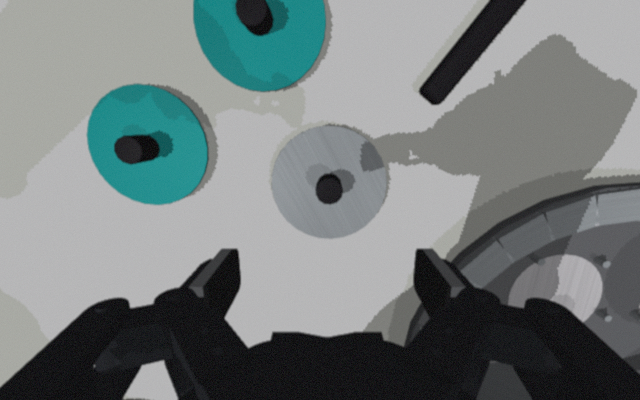

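The grey lid's disc is at (330,182) with its knob at (329,188), which puts the centre at (0.419, 0.343). The turquoise lids and the knife are clear of the fingers.

jog_arm([
  [0.003, 0, 0.04, 0, 0, 0, 1],
  [0.003, 0, 0.08, 0, 0, 0, 1],
  [0.003, 0, 0.12, 0, 0, 0, 1],
  [0.003, 0, 0.15, 0, 0, 0, 1],
  [0.003, 0, 0.166, 0, 0, 0, 1],
  [0.003, 0, 0.166, 0, 0, 0, 1],
  [0.003, 0, 0.166, 0, 0, 0, -1],
  [0.003, 0, 0.166, 0, 0, 0, -1],
  [0.003, 0, 0.166, 0, 0, 0, -1],
  [0.003, 0, 0.166, 0, 0, 0, -1],
], squeeze=40)

```text
time: 16.23
tcp_pos: [0.4206, 0.3431, -0.0063]
orientation: [-2.555, -1.827, -0.001]
contact_force: [-1.7, -1.4, 10.9]
opening: 0.027
grasp_force: 38.7
```

jog_arm([
  [0, 0, 0, 0, 0, 0, -1],
  [0, 0, 0, 0, 0, 0, -1],
], squeeze=60)

```text
time: 16.48
tcp_pos: [0.4207, 0.3431, -0.0062]
orientation: [-2.555, -1.827, -0.001]
contact_force: [-2.5, -1.3, 13.5]
opening: 0.0261
grasp_force: 58.2
```

The lid is held. Measuring the pot rim now, while the arm is away from it.

```bash
python3 - <<'E'
from h import *
from scipy.optimize import least_squares
for n in('top','scene'):
  P=cloud(grab(n));c=np.array([.529,.02])
  for lo in (.116,.121):
    r=np.hypot(P[...,0]-c[0],P[...,1]-c[1]);m=(P[...,2]>lo)&(P[...,2]<.130)&(r<.07)&(r>.04);Q=P[m][:,:2]
    s=least_squares(lambda p:np.hypot(*(Q-p).T)-.056,c,loss='soft_l1',f_scale=.002);print(n,lo,len(Q),s.x,cv2.minEnclosingCircle(Q.astype(np.float32)*1000))
E
python3 go.py .529 .02 .25 71
```

```text
top 0.116 194 [0.52859461 0.02005404] ((529.0554809570312, 20.392942428588867), 57.86815643310547)
top 0.121 146 [0.52887206 0.02007639] ((528.8924560546875, 19.859294891357422), 57.524452209472656)
scene 0.116 306 [0.52951483 0.01913386] ((527.7286376953125, 17.953842163085938), 61.52521514892578)
scene 0.121 199 [0.52948763 0.01929849] ((527.8549194335938, 19.47425079345703), 60.78601837158203)
[-0.2704  0.2071 -0.2565] [ 0.01 -0.05  0.12] 16.575 [ 0.4206  0.3431 -0.0062]
```

jog_arm([
  [0, 0, -0.01, 0, 0, 0, -1],
  [0, 0, -0.03, 0, 0, 0, -1],
  [0, 0, -0.06, 0, 0, 0, -1],
  [0, 0, -0.1, 0, 0, 0, -1],
  [-0.01, 0.008, -0.14, 0, 0, 0, -1],
  [-0.03, 0.023, -0.17, 0, 0, 0, -1],
  [-0.055, 0.043, -0.19, 0, 0, 0, -1],
  [-0.085, 0.066, -0.2, 0, 0, 0, -1],
  [-0.115, 0.089, -0.2, 0, 0, 0, -1],
  [-0.145, 0.112, -0.2, 0, 0, 0, -1],
])

```text
time: 17.82
tcp_pos: [0.4796, 0.1681, 0.1936]
orientation: [-2.555, -1.827, -0.001]
contact_force: [0.6, 1.0, -1.5]
opening: 0.0261
grasp_force: 59.2
```

```bash
python3 go.py .5305 .020 .18 71
```

```text
[-0.1236  0.0961  0.0135] [ 0.01 -0.04  0.12] 17.825 [0.4796 0.1681 0.1936]
```

jog_arm([
  [-0.03, 0.023, 0, 0, 0, 0, -1],
  [-0.06, 0.046, 0, 0, 0, 0, -1],
  [-0.085, 0.066, 0, 0, 0, 0, -1],
  [-0.105, 0.082, 0, 0, 0, 0, -1],
  [-0.118, 0.092, 0, 0, 0, 0, -1],
  [-0.1236, 0.096, 0, 0, 0, 0, -1],
  [-0.1236, 0.096, 0.01, 0, 0, 0, -1],
  [-0.1236, 0.096, 0.02, 0, 0, 0, -1],
  [-0.1236, 0.096, 0.02, 0, 0, 0, -1],
])

```text
time: 18.95
tcp_pos: [0.5295, 0.0219, 0.1718]
orientation: [-2.554, -1.828, 0.003]
contact_force: [0.1, 0.2, -1.7]
opening: 0.0263
grasp_force: 59.2
```

```bash
cat > lid.py <<'E'
from h import *
from scipy.optimize import least_squares
s=telemetry.sense();t=s['tcp_pos'];print(s['time'],t,s['contact_force'],s['opening'])
zt=t[2]+.0062+.014
for n in('top','scene','wrist'):
  P=cloud(grab(n));c=t[:2]
  r=np.hypot(P[...,0]-c[0],P[...,1]-c[1]);m=(abs(P[...,2]-zt)<.007)&(r<.085);Q=P[m]
  if len(Q)<30: print(n,len(Q));continue
  A=np.c_[Q[:,:2]-c,np.ones(len(Q))];k=np.linalg.lstsq(A,Q[:,2],rcond=None)[0]
  h=cv2.convexHull(Q[:,:2].astype(np.float32))[:,0]
  f=least_squares(lambda p:np.hypot(*(h-p).T)-.064,c,loss='soft_l1',f_scale=.001).x
  print(n,len(Q),'z',k[2],'slope',k[:2],'centre',f,cv2.minEnclosingCircle(h*1000))
E
python3 lid.py
```

```text
18.95 [0.52946672 0.02191933 0.17176137] [ 0.07821826  0.23573064 -1.6617991 ] 0.026314659778816845
top 0
scene 752 z 0.19360309713711613 slope [-0.00540305 -0.00034443] centre [0.52876265 0.01959828] ((527.589111328125, 20.254512786865234), 65.77615356445312)
wrist 25115 z 0.1933478395348205 slope [-0.00062384 -0.00037377] centre [0.52879046 0.02126076] ((528.8634033203125, 21.265411376953125), 64.28433990478516)
```

The lid is level and centred over the pot within about 1 mm. Lowering it slowly.

jog_arm([
  [-0.001, 0, 0.01, 0, 0, 0, -1],
  [-0.001, 0, 0.022, 0, 0, 0, -1],
  [-0.001, 0, 0.034, 0, 0, 0, -1],
  [-0.001, 0, 0.044, 0, 0, 0, -1],
  [-0.001, 0, 0.051, 0, 0, 0, -1],
  [-0.001, 0, 0.056, 0, 0, 0, -1],
  [-0.001, 0, 0.059, 0, 0, 0, -1],
  [-0.001, 0, 0.061, 0, 0, 0, -1],
  [-0.001, 0, 0.062, 0, 0, 0, -1],
  [-0.001, 0, 0.062, 0, 0, 0, -1],
])

```text
time: 20.35
tcp_pos: [0.53, 0.0204, 0.111]
orientation: [2.556, 1.827, 0.0]
contact_force: [0.2, 0.2, -2.4]
opening: 0.0255
grasp_force: 59.2
```

```bash
python3 lid.py
```

```text
20.35 [0.53002567 0.02036801 0.11100825] [ 0.20531001  0.22438943 -2.38519398] 0.02547580508640778
top 18
scene 752 z 0.13233056862004855 slope [-0.00165542  0.00218307] centre [0.52978922 0.01839311] ((526.3040161132812, 18.11672592163086), 67.48220825195312)
wrist 25151 z 0.13169276225076457 slope [-5.11720743e-05 -4.88388237e-04] centre [0.52862456 0.01980492] ((528.5767822265625, 19.818357467651367), 64.05259704589844)
```

About 3 mm to go, with no contact force yet. Lowering until it touches.

jog_arm([
  [0, 0, 0.001, 0, 0, 0, -1],
  [0, 0, 0.002, 0, 0, 0, -1],
  [0, 0, 0.003, 0, 0, 0, -1],
  [0, 0, 0.0035, 0, 0, 0, -1],
  [0, 0, 0.0035, 0, 0, 0, -1],
])

```text
time: 21.12
tcp_pos: [0.5302, 0.0205, 0.1088]
orientation: [-2.555, -1.826, -0.001]
contact_force: [-12.5, -0.2, 31.0]
opening: 0.0261
grasp_force: 62.9
```

```bash
python3 lid.py
```

```text
21.125 [0.5301691  0.02045561 0.10884595] [-12.53494516  -0.24256686  30.95121457] 0.02611046408470299
top 13
scene 741 z 0.13021752947641013 slope [-0.00651513  0.00023759] centre [0.52959982 0.01862501] ((529.5302734375, 18.663312911987305), 66.23714447021484)
wrist 25151 z 0.12964285921007934 slope [0.00010927 0.00032965] centre [0.52880003 0.01992948] ((528.7217407226562, 19.87367820739746), 64.08638000488281)
```

Seated, with 31 N of contact. Easing off slightly, opening and lifting straight up.

jog_arm([
  [0, 0, -0.001, 0, 0, 0, -1],
  [0, 0, -0.001, 0, 0, 0, -0.2],
  [0, 0, -0.001, 0, 0, 0, 0.5],
  [0, 0, -0.001, 0, 0, 0, 1],
  [0, 0, -0.001, 0, 0, 0, 1],
  [0, 0, -0.02, 0, 0, 0, 1],
  [0, 0, -0.05, 0, 0, 0, 1],
  [0, 0, -0.09, 0, 0, 0, 1],
  [0, 0, -0.14, 0, 0, 0, 1],
  [0, 0, -0.14, 0, 0, 0, 1],
])

```text
time: 22.52
tcp_pos: [0.5318, 0.0205, 0.2509]
orientation: [2.554, 1.826, 0.009]
contact_force: [-0.4, 0.1, -0.5]
opening: 0.0856
grasp_force: 0.0
```

```bash
sed -i 's/^zt=.*/zt=.129/' lid.py; python3 lid.py; python3 chk.py; python3 - <<'E'
from h import *
f=grab('wrist','end.png')
E
```

```text
22.525 [0.53176981 0.02047558 0.25086022] [-0.36645485  0.07514658 -0.48198171] 0.08555200387660385
top 0
scene 799 z 0.13030418307111113 slope [-0.00328933  0.002529  ] centre [0.52958568 0.01881314] ((530.0463256835938, 19.240442276000977), 65.93270874023438)
wrist 10913 z 0.1296615265230494 slope [0.00073659 0.00102025] centre [0.52881054 0.02026165] ((528.6641235351562, 20.053943634033203), 64.04920959472656)
22.675 [0.52956939 0.02042725 0.24683676] yaw 71.12947665005217 [-0.03165838  0.03326916  0.0217883 ] 0.08540586458837099
top 249.5 79 ((612.720703125, -108.44866180419922), 14.425942420959473) 249.37308263461884
top 321.5 79 ((760.1085205078125, -66.95436096191406), 14.413032531738281) 321.1446219589137
scene 249.5 91 ((612.1383666992188, -109.03911590576172), 15.617388725280762) 249.22694713105878
scene 321.5 99 ((762.0388793945312, -68.15267181396484), 15.211770057678223) 321.26514537088974
```

View pics/end.png

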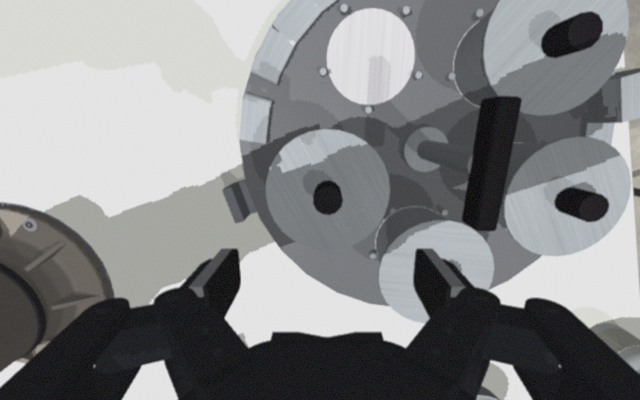

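The lid sits flat and centred on the pot at (327,190), next to the tab at (237,200). The fingers are clear of everything. Handing in.

```bash
python3 -c "
from station import order; print(order.hand_in())"
```

```text
the job is handed in; nothing more can be done
None
```

I turned the platter one click so the open pot stands at the front place, set the fitting lid flat and centred on it by hand, and handed the job in at about 23 s (no verdict was returned).

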